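Turn a coil board over with the flip fixture

ROBOT

A 7-joint arm with a two-finger parallel gripper is mounted at the origin on a cart in front of the work surface, level with it; the furniture and walls round the work are solid. World frame = base frame: x ahead of the robot, y to its left, z up, the work surface at z = 0. Lengths are in mm, angles in rad, forces in N, time in s.
With the tool pointing down it reaches from about 425 to 1025 mm from the base axis. Payload 3.6 kg.
Tool frame: the origin (TCP) lies at the very end of the fingers, on their centre line; the grasp point (between the pads) lies 19 mm behind it; z points along the fingers, x is the direction in which the jaws open and shut, and the axes are right-handed (so a half turn about z gives the same grasp; the last joint's range is limited). The gripper opens to 85 mm and grips with 20 to 120 N. Pads are 22 mm wide; open, the fingers measure 114 mm over their backs; the gripper's body (76 mm by 85 mm) begins 54 mm behind the grasp point. The pads swing forward as they close: fully open they stand 13 mm farther back than shut.
Start: joints at [-1.361, 0.591, 0.048, 1.609, -0.033, 0.943, -0.034], TCP at [216.878, 691.805, 231.302] pointing down, gripper open.
Joint ranges: [-2.69, 2.69], [-0.47, 2.24], [-1.27, 1.36], [0.19, 2.51], [-1.53, 4.68], [0.08, 2.07], [-3.09, 3.09]. Speed limits (rad/s): [2.57, 2.57, 3.14, 3.14, 3.14, 3.14, 3.14].

INTERFACE

Orientations are given as a 3x3 rotation matrix whose columns are the frame's x, y, z axes.
In Python, from cell import * gives the robot as it stands. The module is installed in compiled form; this text tells all that it offers. Calls block until the motion is done:
- move_to(position, orientation): joint-space move of the TCP to a pose.
- line_to(position, rate=150, rot=None, threshold=None): straight line of the TCP; rot=None keeps the orientation; rate is the mean speed in mm/s. With threshold (N) it stops when the force on the tool has changed by that much, and returns True; else False.
- set_joints(angles): joint-space move.
- command_gripper(opening): finger opening in mm; the grip force is fixed at half the most; returns when the fingers have stopped.
- hold(seconds).
- solve_ik(position, orientation): joint angles nearest the present ones, or None.
- observe(): the state.
- read_camera(name): name is "scene" or "top" or "wrist"; returns (picture, depth): 480x640x3 uint8, red, green, blue; 480x640 float32, mm along the optical axis (not along the pixel's ray), 0 where there is no reading.
- camera_params(name): a dict with "camera_matrix" (3x3 intrinsics, pixels), "rvec" (rotation vector, rad) and "tvec" (3), from world to camera coordinates, as OpenCV has them; the wrist camera has in their place "mount" (4x4, takes a point from camera to tool coordinates, whose origin is the TCP and whose axes are the tool frame's). Camera axes: x right, y down, z forward; pixel columns grow to the right and rows downward; lengths in mm; the calibration is good to about 2 mm. A picture is of the moment at which its call begins: read the wrist's pose just before it. camera_params takes no time and is no camera call.
A pose or a line that the arm cannot do raises IKError and nothing moves.
- sign_off(): hands the job in, once; it reports no verdict.
The state is a dict: "clock": time; "joint_positions": joint angles; "joint_vel": joint speeds; "joint_efforts": joint torques, N m; "position": TCP position; "ee_rot": TCP orientation; "force": force on the tool from outside, world axes, zero at the start; "torque": the same for the moment, N m; "opening": finger opening in mm.
Only numpy, scipy, OpenCV 4.12 (cv2) and the standard library are available. Lean on these libraries where they do the work, as an engineer would, in place of code of your own. Each camera call takes 0.05 s, during which the arm holds its last target. There are 200 camera calls.

TASK

Turn the coil board over for soldering with the flip fixture: seat it, wound core up, in the pocket of the blue hinged plate, push the orange keeper fork all the way in over it, and swing the plate by its bail right over onto the white nest. Then pull the keeper fully out so the board drops face-down into the nest, and swing the empty plate all the way back, leaving the board lying flat in the nest, the keeper still out, and the other things on the benches where they are.

Things in the scene. Friction and masses are not known exactly. Their poses are not given: they have to be found in the camera images.
- coil_board: Loose green board 90 x 60 x 8 mm (x, y, z), 0.1-0.16 kg; on its face, in the middle, a dark wound core 40 (x) x 30 (y) x 20 mm high, best grip; fingers may reach down beside it to the board. Total height 28 mm. Origin: centre of the back (brass solder dots); z points out of the core side. Starts core up on the brown left bench. Ends alike: either way round will do.
- flip_fixture: Fixed grey base, 300 x 88 x 8 mm, lying on a black mat on the grey second table; hinge cheeks in the middle, 40 mm high. Origin: under the middle of the base, 2 mm above the table, below the hinge axis; x towards the home pocket, y along the hinge axis, away from the robot, z up. Hinge axis 36 mm above the origin. A drawer unit 165 mm high stands between the two benches: carry over it.
- pocket (a point): Centre of the pocket floor in the blue plate, 75 mm from the hinge axis, 8 mm below its plane, 30 mm above the table when home. x away from the hinge, y along it, z out of the pocket (up when home, down when over). The board lies with its 90 mm along x, back on the floor, origin on this point; walls 8 mm high round it, 1.5 mm of play each side, lead-ins 7 mm higher.
- bail (a point): Middle of the steel bail, the handle at the plate's free edge: round bar 10 mm thick, 64 mm long along y, 164 mm from the hinge axis, 38 mm above the table with the plate home or over. 31 mm clear gap to the plate for a finger. Pinched from above, across the bar, it can be led round the half circle with the tool pointing down all the way (top 202 mm above the table).
- flip_plate (a joint): Hinge of the blue plate, rad: 0 home, pocket up (start); pi swung right over, above the nest. It turns up and over about the fixture's -y axis. Stiff friction hinge (0.5 N m, 3 N at the bail, plus up to 3 N of weight): the plate stays where it is left.
- keeper_knob (a point): Middle of the orange grip post (12 mm thick, 48 mm long along z, sticking out 24 mm both ways, so it can be pinched from above with the plate home or over). It stands in an orange bar 70 (x) x 10 (y) x 8 mm. In the pocket's frame at x 0, z +11.5 mm, y -98 mm with the keeper out, -58 mm in; the plate's edge is at y -42 mm. Pinch across x, slide along y.
- keeper (a joint): Slide of the keeper, m: 0 fully out (pocket free), 0.040 fully in; grows along +y. Starts fully out. Friction of about 2 N holds it where it is left. Its two steel prongs, at x +-27.5 mm, pass 1.5 mm over the seated board's face. Without it the board falls out when the plate is swung.
- nest (a point): Centre of the white nest on the base, at the height of its ledges, 32 mm above the table, 75 mm from the hinge on the side away from the home pocket; axes as the fixture. Four corner posts carry the board, 2 mm of play, flared lead-ins. A board seated face-down has its origin 8 mm above this point. Plate over and keeper in, it hangs 4.5 mm higher; pulling the keeper lets it down.
- flux_tin: Bystander: closed round red-lidded tin, 59 mm wide, 23 mm high, on the left bench; origin under its centre.
- spool_c: Bystander: black wire spool with orange wire, 71 x 58 x 36 mm, on the left bench; origin under its centre.
- spool_b: Bystander: black wire spool with white wire, 67 x 49 x 26 mm, on the left bench; origin under its centre.
- tape_roll_blue: Bystander: roll of blue tape lying flat, 72 mm wide, 19 mm high, at the right end of the second table; origin under its centre.
- nippers: Bystander: green-handled nippers lying flat, 36 x 117 x 11 mm, on the second table beyond the nest; origin under its centre.
Not all that is in view belongs to the job. There is more than one size of the coil_board; the one meant has the size given above.

How it is judged:
By the outcome, as a careful person would: the job done as asked, in the order asked, and still so for the second after the job is handed in, with the robot touching nothing.
It also fails if it takes over 72 s, if anything falls off the work surface, if the arm or the gripper's body presses on something with over 40 N, if the wrist force passes 120 N, or if a joint passes its speed limit or range.

## Working session

There is one attempt and no reset: what is moved stays moved. The work goes in short steps, each a Python script; the robot and the scene stay as the last script left them, time stands still between calls to the robot, and variables do not carry over. Pictures are saved under pics/ and viewed, about 8 in all and at most 12, crops included, and the job is handed in when it is done.

```bash
mkdir -p pics; cat > h.py <<'E'
from cell import *
import numpy as np, cv2
def cam(name):
    p=camera_params(name);K=np.array(p["camera_matrix"],float)
    if name=="wrist":
        s=observe();T=np.eye(4);T[:3,:3]=s["ee_rot"];T[:3,3]=s["position"]
        C=T@np.array(p["mount"])
    else:
        R=cv2.Rodrigues(np.array(p["rvec"],float))[0];t=np.array(p["tvec"],float).ravel()
        C=np.eye(4);C[:3,:3]=R.T;C[:3,3]=-R.T@t
    im,d=read_camera(name)
    return im,d,K,C
def cloud(d,K,C):
    v,u=np.mgrid[:d.shape[0],:d.shape[1]]
    P=np.stack([(u-K[0,2])/K[0,0]*d,(v-K[1,2])/K[1,1]*d,d],-1)
    W=P@C[:3,:3].T+C[:3,3]; W[d<=0]=np.nan
    return W
def ray(uv,z,K,C):
    uv=np.atleast_2d(uv).astype(float)
    r=np.c_[(uv-[K[0,2],K[1,2]])/[K[0,0],K[1,1]],np.ones(len(uv))]@C[:3,:3].T
    return C[:3,3]+r*((z-C[2,3])/r[:,2])[:,None]
def save(n,im): cv2.imwrite("pics/"+n+".png",im[:,:,::-1])
def down(a): # jaw axis x at angle a
    c,s=np.cos(a),np.sin(a); return np.array([[c,s,0],[s,-c,0],[0,0,-1.]])
E
python3 - <<'E'
from h import *
for n in("scene","top"):
    im,d,K,C=cam(n);save(n,im);np.savez("pics/"+n,im=im,d=d,K=K,C=C);print(n,C.round(2).tolist())
s=observe();print(s["clock"],s["ee_rot"],s["position"])
E
```

```text
scene [[-0.91, -0.24, 0.35, 44.53], [-0.42, 0.55, -0.72, 1118.23], [-0.02, -0.8, -0.6, 928.49], [0.0, 0.0, 0.0, 1.0]]
top [[-0.02, -0.99, 0.13, 389.85], [-1.0, 0.02, 0.01, 58.55], [-0.02, -0.13, -0.99, 1401.71], [0.0, 0.0, 0.0, 1.0]]
0.1 [[ 2.99047054e-01  9.54238249e-01 -4.73032482e-04]
 [ 9.54236233e-01 -2.99047397e-01 -1.96621064e-03]
 [-2.01769253e-03  1.36604766e-04 -9.99997955e-01]] [216.65605459 691.08827019 230.26071505]
```

View pics/top.png

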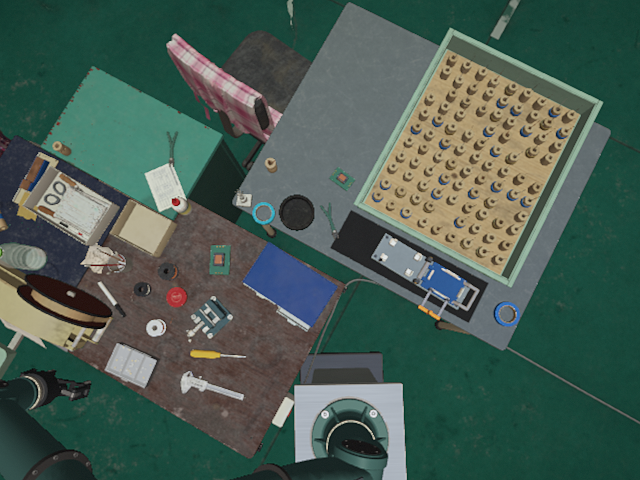

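View pics/scene.png

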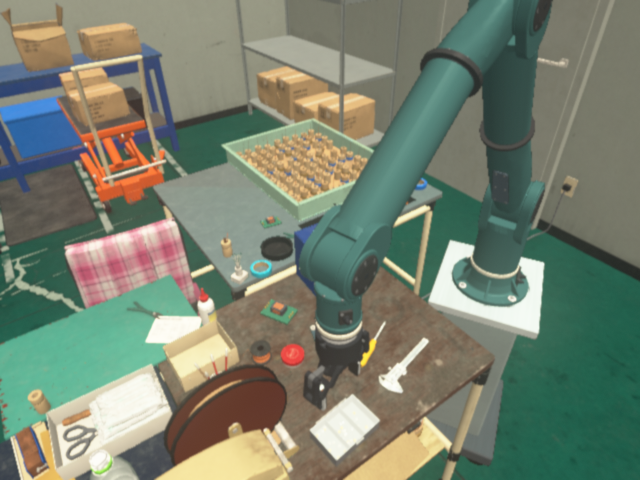

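The top view shows the board at about (220,260) on the brown bench, with a smaller decoy at (342,178). The nest is at (400,257), the blue plate at (447,283) and the keeper's orange knob at (430,312). The blue drawer unit stands between the benches at (290,285).

```bash
python3 - <<'E'
from h import *
z=np.load("pics/top.npz");im,d,K,C=[z[k] for k in("im","d","K","C")]
W=cloud(d,K,C)
for n,(u,v) in dict(board=(214,258),core=(220,260),nest=(400,257),plate=(447,283),knob=(430,312),drawer=(290,280),mat=(345,235),tape=(497,316)).items():print(n,W[v,u].round(0))
hsv=cv2.cvtColor(im,cv2.COLOR_RGB2HSV)
def blob(lo,hi,box,name):
    x0,y0,x1,y1=box;m=cv2.inRange(hsv,np.array(lo),np.array(hi));k=np.zeros_like(m);k[y0:y1,x0:x1]=m[y0:y1,x0:x1]
    c=max(cv2.findContours(k,0,2)[0],key=cv2.contourArea);r=cv2.minAreaRect(c);print(name,r);return cv2.boxPoints(r)
b=blob((60,80,40),(95,255,255),(195,235,245,285),"board");P=ray(b,8,K,C);print(P.round(0),P.mean(0),np.linalg.norm(np.diff(P,axis=0),axis=1))
b=blob((100,120,60),(125,255,255),(410,245,485,315),"plate");P=ray(b,38,K,C);print(P.round(0),P.mean(0),np.linalg.norm(np.diff(P,axis=0),axis=1))
b=blob((5,150,150),(22,255,255),(410,300,450,325),"keeper");P=ray(b,40,K,C);print(P.round(0),P.mean(0))
# mat outline
E
```

```text
board [529. 390.  28.]
core [523. 371.  28.]
nest [ 521. -172.    6.]
plate [ 439. -303.   30.]
knob [ 356. -241.   61.]
drawer [451. 151. 166.]
mat [593.  -7.   7.]
tape [ 339. -445.   25.]
board ((219.5, 259.5), (29.0, 19.0), 90.0)
[[572. 407.   8.]
 [570. 349.   8.]
 [481. 348.   8.]
 [483. 406.   8.]] [526.43180076 377.58014089   8.        ] [58.43371717 88.7775916  57.94271541]
plate ((442.308837890625, 281.98529052734375), (40.30216598510742, 28.125764846801758), 30.963754653930664)
[[ 438. -215.   38.]
 [ 509. -262.   38.]
 [ 445. -359.   38.]
 [ 376. -313.   38.]] [ 441.95897477 -287.26756683   38.        ] [ 84.03668243 116.57916696  83.44324848]
keeper ((433.9230651855469, 315.1153564453125), (12.75810432434082, 3.605551242828369), 33.6900634765625)
[[ 352. -239.   40.]
 [ 361. -245.   40.]
 [ 340. -275.   40.]
 [ 331. -269.   40.]] [ 346.19383207 -257.04717846   40.        ]
```

```bash
python3 - <<'E'
from h import *
print(np.array(camera_params("wrist")["mount"]).round(2).tolist(),np.array(camera_params("wrist")["camera_matrix"]).round(0).tolist())
move_to([526-0,377,200],down(0))
s=observe();print(s["clock"],s["joint_positions"],s["position"])
im,d,K,C=cam("wrist");save("w1",im);np.savez("pics/w1",im=im,d=d,K=K,C=C)
E
```

```text
[[1.0, 0.0, 0.0, -0.26], [-0.0, 0.96, 0.3, -75.9], [-0.0, -0.3, 0.96, -143.05], [0.0, 0.0, 0.0, 1.0]] [[353.0, 0.0, 323.0], [0.0, 353.0, 236.0], [0.0, 0.0, 1.0]]
1.725 [-0.94568421  0.55233775  0.36469192  1.82949678 -0.26442443  0.80709659
 -0.44243894] [524.67462963 379.59904041 199.92204714]
```

View pics/w1.png

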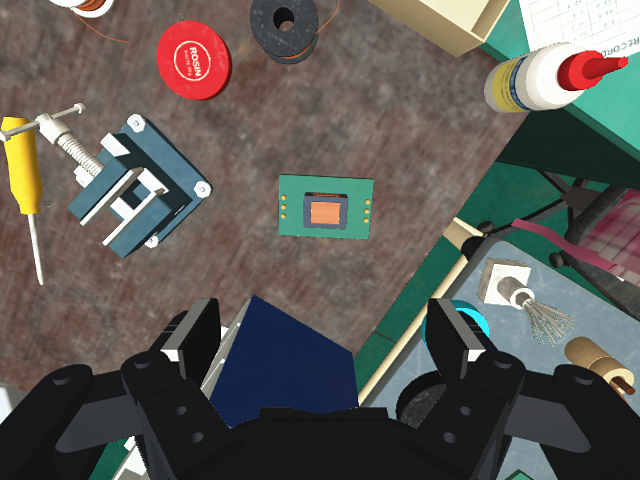

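The board is at (326,207) with its core up and its long side along the image x axis. The drawer's top edge starts at about (255,297). I'll measure the board and check clearance to the drawer.

```bash
python3 - <<'E'
from h import *
z=np.load("pics/w1.npz");im,d,K,C=[z[k] for k in("im","d","K","C")]
W=cloud(d,K,C);hsv=cv2.cvtColor(im,cv2.COLOR_RGB2HSV)
m=cv2.inRange(hsv,np.array((60,80,40)),np.array((95,255,255)));k=0*m;k[160:250,265:390]=m[160:250,265:390]
c=max(cv2.findContours(k,0,2)[0],key=cv2.contourArea);r=cv2.minAreaRect(c)
P=ray(cv2.boxPoints(r),8,K,C);print(r,P.round(1).tolist(),P.mean(0),np.linalg.norm(np.diff(P,axis=0),axis=1))
e=P[1:]-P[:-1];print(np.degrees(np.arctan2(e[:,1],e[:,0])))
oc=cv2.inRange(hsv,np.array((5,100,100)),np.array((20,255,255)));k=0*oc;k[190:235,300:350]=oc[190:235,300:350]
v,u=np.nonzero(k);print("core wind",ray([[u.min(),v.min()],[u.max(),v.max()],[u.mean(),v.mean()]],28,K,C).round(1).tolist())
print("depth table,board,core",W[150,326],W[207,290],W[212,326])
dr=np.nanmax(np.where(W[...,2]>150,W[...,1],np.nan)[280:400,240:360]);print("drawer ymax",dr,W[297,255],W[350,350])
E
```

```text
((324.5842590332031, 206.399169921875), (94.34310913085938, 60.54777526855469), 3.0127875804901123) [[477.6, 352.9, 8.0], [482.7, 412.6, 8.0], [571.7, 408.3, 8.0], [571.4, 348.2, 8.0]] [525.85713888 380.5114008    8.        ] [59.83186514 89.15763738 60.07937135]
[ 85.14159637  -2.73451704 -90.35437283]
core wind [[513.4, 397.9, 28.0], [539.1, 370.1, 28.0], [526.0, 381.9, 28.0]]
depth table,board,core [5.26858501e+02 4.34034294e+02 1.51727506e-01] [492.38348209 380.8089069    9.23916327] [527.02875267 380.46765649  28.08631393]
drawer ymax nan [452.48039185 281.89283938   4.20103792] [5.55545148e+02 2.14206958e+02 2.42958754e-01]<stdin>:11: RuntimeWarning: All-NaN slice encountered
```

```bash
python3 - <<'E'
from h import *
R=down(np.radians(-2.7))
command_gripper(60)
move_to([526,381,60],R);hold(.1);s=observe();print(s["position"],s["clock"])
print(line_to([526,381,10],100,threshold=12));hold(.1)
s=observe();print(s["position"],s["force"])
command_gripper(20);s=observe();print(s["opening"],s["position"],s["clock"])
line_to([526,381,250],250)
s=observe();print(s["opening"],s["position"],s["force"],s["clock"])
E
```

```text
[528.06888518 381.966067    62.32892932] 2.8667
False
[526.54381795 381.18745753  10.46761695] [ 0.42991041 -0.75005331 -0.67518403]
38.69788540919795 [526.76100728 381.36856328  10.94335397] 3.9333
38.48859179691688 [524.67763271 380.3916467  248.28321817] [-0.66149612  0.54888741 -2.13761818] 5.0417
```

```bash
python3 - <<'E'
from h import *
R=down(np.radians(57))
p=[455,-275,260]
q=solve_ik(p,R);print(np.round(q,2),np.round(observe()["joint_positions"],2))
# check path height by intermediate not available; go
move_to(p,R);hold(.15);s=observe();print(s["position"],s["opening"],s["clock"])
im,d,K,C=cam("wrist");save("w2",im);np.savez("pics/w2",im=im,d=d,K=K,C=C)
E
```

```text
[ 0.09  0.34  0.47  2.03 -0.21  0.82  1.68] [-0.98  0.5   0.41  1.79 -0.25  0.91 -0.51]
[ 455.55055847 -274.32389506  259.92662139] 38.72078663851167 7.5417
```

View pics/w2.png

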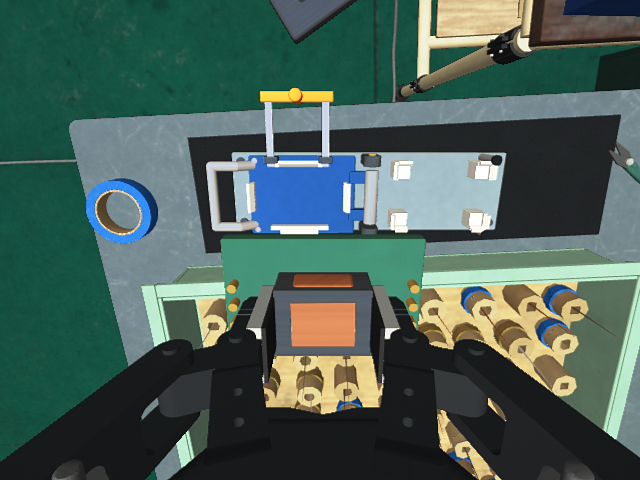

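The wrist view shows the whole fixture. The keeper knob is at (295,95), the bail at (213,197), the blue pocket at about (303,195), and the base runs from (233,153) to (500,232). The nest posts are on the right. I'll fit the base edges at z=10 and cross-check with the knob, bail and pocket.

```bash
python3 - <<'E'
from h import *
z=np.load("pics/w2.npz");im,d,K,C=[z[k] for k in("im","d","K","C")]
W=cloud(d,K,C);hsv=cv2.cvtColor(im,cv2.COLOR_RGB2HSV);V=hsv[...,2]>95
def fit(px,zz):
    P=ray(px,zz,K,C)[:,:2].astype(np.float32);l=cv2.fitLine(P,cv2.DIST_HUBER,0,.01,.01).ravel();return l
top=[(u,140+np.argmax(V[140:200,u])-.5) for u in list(range(380,388))+list(range(415,465))]
bot=[(u,236-np.argmax(V[160:237,u][::-1])+.5) for u in list(range(415,465))]
rgt=[(515-np.argmax(V[v,380:516][::-1])+.5,v) for v in range(183,207)]
lft=[(225+np.argmax(V[v,225:260])-.5,v) for v in range(156,161)]
L={k:fit(p,10) for k,p in dict(top=top,bot=bot,rgt=rgt).items()}
for k,l in L.items():print(k,l.round(3),np.degrees(np.arctan2(l[1],l[0]))%180)
print("left px",lft, "bot px",bot[::12],"top",top[::12],"rgt",rgt[::6])
ex=-L["top"][:2]*np.sign(L["top"][0]); # toward home: -x world
ey=np.array([-ex[1],ex[0]])
yt,yb=L["top"][2:]@ey,L["bot"][2:]@ey;xr=L["rgt"][2:]@ex;xl=ray(lft,10,K,C)[:,:2]@ex
print("ex",ex,"width",yb-yt,"xr",xr,"len",xl-xr)
o=ex*(xr+150)+ey*(yt+yb)/2;print("origin",o,"pocket",o+75*ex)
loc=lambda px,zz:(np.c_[(ray(px,zz,K,C)[:,:2]-o)@ex,(ray(px,zz,K,C)[:,:2]-o)@ey]).round(1).tolist()
print("knob top exp(75,-98):",loc([[295,95]],65.5),W[95,295])
b=cv2.inRange(hsv,np.array((105,150,60)),np.array((125,255,255)));k=0*b;k[150:237,240:360]=b[150:237,240:360]
c=max(cv2.findContours(k,0,2)[0],key=cv2.contourArea);x,y,w,h=cv2.boundingRect(c);print("blue",x,y,w,h,loc([[x,y],[x+w,y+h]],38))
print("bail exp x164",loc([[213,180],[213,215]],43),W[195,213])
print("tray rim",[W[v,u].round(0).tolist() for v,u in((245,520),(270,200),(258,450),(262,470))],"table",W[160,170],"mat",W[190,560],"pocketfloor",W[195,300])
tr=W[240:300,430:620].reshape(-1,3);f=tr[tr[:,2]>20];print("tray y min",np.nanmin((f[:,:2]-o)@ey),np.nanmax(f[:,2]))
E
```

```text
top [   0.543    0.84   472.017 -156.775] 57.11006
bot [ 5.43000e-01  8.40000e-01  5.63536e+02 -1.77658e+02] 57.110054
rgt [ 8.37000e-01 -5.46000e-01  5.61213e+02 -1.05811e+02] 146.87299
left px [(np.float64(231.5), 156), (np.float64(231.5), 157), (np.float64(231.5), 158), (np.float64(231.5), 159), (np.float64(231.5), 160)] bot px [(415, np.float64(229.5)), (427, np.float64(229.5)), (439, np.float64(229.5)), (451, np.float64(229.5)), (463, np.float64(229.5))] top [(380, np.float64(151.5)), (419, np.float64(151.5)), (431, np.float64(151.5)), (443, np.float64(151.5)), (455, np.float64(151.5))] rgt [(np.float64(501.5), 183), (np.float64(500.5), 189), (np.float64(499.5), 195), (np.float64(498.5), 201)]
ex [-0.543027   -0.83971524] width 88.19 xr -215.90277 len [298.59615104 298.67762637 298.75923539 298.84097843 298.92285582]
origin [ 477.13104 -230.06879] pocket [ 436.40402 -293.04742]
knob top exp(75,-98): [[73.9, -96.8]] [ 355.6648854  -239.52637731   65.26671176]
blue 248 156 112 78 [[124.8, -41.5], [8.8, 41.0]]
bail exp x164 [[160.9, -18.0], [164.3, 18.7]] [ 386.86573058 -364.81671155   43.5412369 ]
tray rim [[635.0, -108.0, 0.0], [449.0, -442.0, 18.0], [595.0, -188.0, 18.0], [604.0, -173.0, 32.0]] table [ 328.83071339 -396.4376229     0.46301301] mat [597.15215614 -43.20383274   2.33056243] pocketfloor [ 437.21879345 -291.75045476   29.62127167]
tray y min 55.58747657434738 87.8008609410544
```

Every cross-check agrees within about 1 mm: base 88.2 × 298.7, knob height 65.3, pocket floor 29.6. Next I'll measure the board's offset in the hand from the same picture and place it.

```bash
cat >> h.py <<'E'
EX=np.array([-.543,-.8397]);EY=np.array([.8397,-.543]);O=np.array([477.1,-230.1])
A=np.radians(57.11);RF=down(A)
def fx(x,y,z): return np.r_[O+x*EX+y*EY,z]
E
cat > inhand.py <<'E'
from h import *
def inhand(im,K,dz=2.7):
    M=np.array(camera_params("wrist")["mount"]);hsv=cv2.cvtColor(im,cv2.COLOR_RGB2HSV)
    m=cv2.inRange(hsv,np.array((65,90,40)),np.array((90,255,255)));
    vs=[(u,232+np.argmax(m[232:260,u]>0)-.5) for u in range(240,410)]
    ls=[];rs=[]
    for v in range(250,300):
        r=np.nonzero(m[v,205:330])[0];ls.append((205+r[0]-.5,v));r=np.nonzero(m[v,330:440])[0];rs.append((330+r[-1]+.5,v))
    return [ray(p,dz,K,M)[:,:2] for p in(vs,ls,rs)]
z=np.load("pics/w2.npz")
t,l,r=inhand(z["im"],z["K"])
pf=np.polyfit(t[:,0],t[:,1],1);print("far edge y at x0",pf[1],"angle deg",np.degrees(np.arctan(pf[0])))
for e in(l,r):print("x edge med",np.median(e[:,0]),e[::16].round(1).tolist())
E
python3 inhand.py; python3 -c "
from h import *
print(solve_ik(fx(75,0,42),RF),solve_ik(fx(75,-98,45),RF),solve_ik(fx(164,0,22),RF),solve_ik(fx(-164,0,22),RF),solve_ik(fx(0,0,190),RF))"
```

```text
far edge y at x0 -31.58080975223508 angle deg -0.06914019453931934
x edge med -45.001749432775966 [[-45.1, -24.2], [-44.8, -16.6], [-45.0, -8.9], [-44.8, -0.9]]
x edge med 44.238647965542484 [[44.3, -24.2], [44.0, -16.7], [44.2, -8.9], [44.4, -0.9]]
[ 0.32500463  0.66768733  0.24904391  2.17906231 -0.46856817  0.34471557
  1.96345908] [ 0.38167556  0.60088231  0.14438418  2.38712132 -0.47734273  0.17800335
  1.96866447] [ 0.50656617  0.70867942  0.23245793  2.16250194 -0.49628038  0.32032914
  2.15589725] [-0.08449382  0.73229695  0.23665958  2.0756942  -0.43598528  0.3802851
  1.49801939] [ 0.05030697  0.43305061  0.41709074  2.09732804 -0.27966081  0.66348731
  1.65196762]
```

```bash
python3 - <<'E'
from h import *
move_to(fx(74.6,1.6,90),RF);hold(.15);s=observe();print(s["position"]-fx(74.6,1.6,90),s["clock"])
f0=s["force"]
r=line_to(fx(74.6,1.6,42),50,threshold=12);hold(.15)
s=observe();print(r,s["position"]-fx(74.6,1.6,42),s["force"]-f0,s["opening"],s["clock"])
E
```

```text
[ 2.03720623 -0.66725133  1.81443268] 8.4667
False [-0.12737512  0.07078926  0.22686935] [-0.25527837  1.50665917  0.56427453] 38.587815719051065 9.725
```

```bash
python3 - <<'E'
from h import *
command_gripper(50);hold(.1)
line_to(fx(74.6,1.6,110),200)
move_to(fx(75,-20,210),RF);hold(.15);s=observe();print(s["position"],s["clock"],s["opening"])
im,d,K,C=cam("wrist");save("w3",im);np.savez("pics/w3",im=im,d=d,K=K,C=C)
E
```

```text
[ 418.86280011 -281.4411496   208.35378273] 11.2333 49.97841268753217
```

View pics/w3.png

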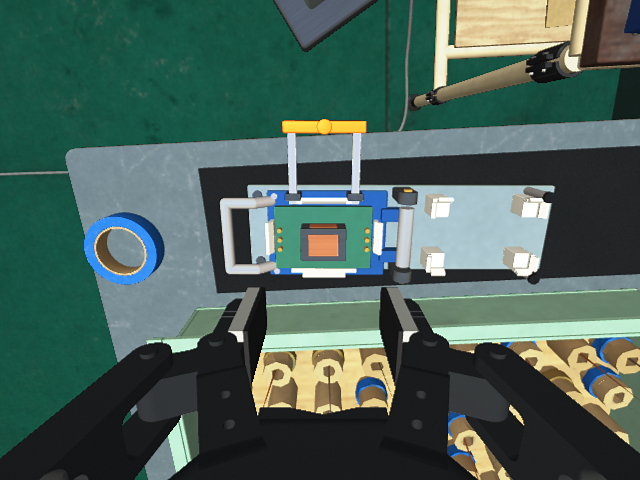

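```bash
python3 - <<'E'
from h import *
z=np.load("pics/w3.npz");im,d,K,C=[z[k] for k in("im","d","K","C")]
W=cloud(d,K,C)
print("face z",[W[v,u,2].round(1) for v,u in((213,288),(213,362),(262,285),(262,362),(222,290),(245,360),(220,320))],"core",W[247,323])
print("knob",ray([[324,127]],65.5,K,C),fx(75,-98,0), W[127,324])
hsv=cv2.cvtColor(im,cv2.COLOR_RGB2HSV);m=cv2.inRange(hsv,np.array((15,150,120)),np.array((28,255,255)));k=0*m;k[115:140,275:375]=m[115:140,275:375];x,y,w,h=cv2.boundingRect(k)
P=ray([[x,127],[x+w,127]],45.5,K,C)[:,:2]-O;print("bar x ends exp 40,110",P@EX,P@EY)
command_gripper(36)
move_to(fx(75,-97.5,90),RF);hold(.1)
print(line_to(fx(75,-97.5,49.5),80,threshold=10));hold(.1);s=observe();print(s["position"]-fx(75,-97.5,49.5),s["force"])
command_gripper(5);s=observe();print(s["opening"],s["force"],s["clock"])
E
```

```text
face z [np.float64(38.4), np.float64(37.0), np.float64(39.5), np.float64(37.0), np.float64(37.3), np.float64(38.7), np.float64(36.6)] core [ 439.05179792 -294.63530005   59.95481887]
knob [[ 355.32172226 -239.70330576   65.5       ]] [ 354.0844 -239.8635    0.    ] [ 355.32213444 -239.7069886    66.46853786]
bar x ends exp 40,110 [108.97182973  39.29360855] [-97.06112909 -97.12099975]
False
[ 0.36174284 -0.25718514  0.42200912] [ 0.57652562 -0.31755968  0.2160613 ]
9.318128766887119 [2.36423941 2.79786459 4.87748166] 13.4167
```

```bash
python3 - <<'E'
from h import *
f0=observe()["force"]
r=line_to(fx(75,-55.5,49.5),60,threshold=20);hold(.1);s=observe();p=s["position"][:2]-O
print(r,p@EX,p@EY,s["position"][2],s["force"]-f0,s["opening"],s["clock"])
command_gripper(36);line_to(fx(75,-56,110),200)
move_to(fx(110,-20,210),RF);hold(.15);s=observe();print(s["position"],s["clock"],s["opening"])
im,d,K,C=cam("wrist");save("w4",im[100:340]);np.savez("pics/w4",im=im,d=d,K=K,C=C)
E
```

```text
False 73.9845783474269 -57.20660373139493 49.9923220652996 [-3.96352516  1.16190525  3.76394791] 8.51878929462563 14.3667
[ 399.42579113 -309.97226618  208.16992156] 15.8667 36.09614355076113
```

View pics/w4.png

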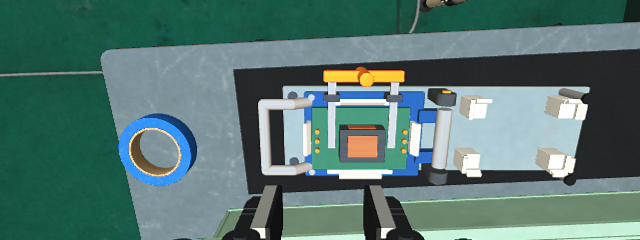

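The keeper is in: both prongs lie over the board, and the knob is at crop (366,77). The bail is at crop column 267. I'll measure the knob and bail, then grip the bail.

```bash
python3 - <<'E'
from h import *
z=np.load("pics/w4.npz");im,d,K,C=[z[k] for k in("im","d","K","C")]
W=cloud(d,K,C)
lo=lambda P:np.c_[(P[:,:2]-O)@EX,(P[:,:2]-O)@EY].round(1).tolist()
P=ray([[366,176]],65.5,K,C);print("knob exp 75,-58",lo(P),W[176,366])
hsv=cv2.cvtColor(im,cv2.COLOR_RGB2HSV)
g=(W[...,2]>30)&(W[...,2]<50);g[:, 300:]=0;g[:,:240]=0;g[:195]=0;g[277:]=0
l=np.array(lo(W[g]));b=l[(l[:,0]>150)&(abs(l[:,1])<22)];print("bail",len(b),b.min(0),b.max(0),b.mean(0),np.nanpercentile(W[g][:,2],[5,50,95]))
command_gripper(38)
move_to(fx(164,0,80),RF);hold(.1)
print(line_to(fx(164,0,22),80,threshold=10));hold(.1);s=observe();print(s["position"]-fx(164,0,22),s["force"])
command_gripper(5);s=observe();print(s["opening"],s["force"],s["clock"])
E
```

```text
knob exp 75,-58 [[74.7, -60.3]] [ 385.81476411 -260.07149355   65.99517738]
bail 492 [158.4 -21.9] [168.3  21.7] [162.84410569  -0.63252033] [39.12218957 42.36601197 43.92396558]
False
[ 0.2357368  -0.3292489   0.42638547] [-0.01180626  0.22966227  0.30853161]
8.07786951523578 [1.37351718 3.34550147 5.81888203] 18.2167
```

The knob reads −60.3 here but should be −58. I'll compare the orange bar across both pictures with the same mask before swinging.

```bash
python3 - <<'E'
from h import *
for n,b in(("w3",(105,150,270,380)),("w4",(155,200,310,420))):
    z=np.load(f"pics/{n}.npz");im,K,C=[z[k] for k in("im","K","C")]
    hsv=cv2.cvtColor(im,cv2.COLOR_RGB2HSV);m=cv2.inRange(hsv,np.array((10,140,100)),np.array((28,255,255)))
    x0,x1=b[2:];cols=[]
    k=0*m;k[b[0]:b[1],x0:x1]=m[b[0]:b[1],x0:x1];x,y,w,h=cv2.boundingRect(k)
    for u in list(range(x+5,x+w//2-14))+list(range(x+w//2+14,x+w-5)):
        v=np.nonzero(k[:,u])[0];cols.append(((u,v.min()-.5),(u,v.max()+.5)))
    c=np.array(cols);y0=[(ray(c[:,i],45.5,K,C)[:,:2]-O)@EY for i in(0,1)]
    print(n,np.median(y0[0]),np.median(y0[1]),"bar x",(ray([[x-.5,y],[x+w-.5,y]],45.5,K,C)[:,:2]-O)@EX)
E
```

```text
w3 -102.23297062430687 -92.72201752048477 bar x [109.17715491  39.11299021]
w4 -63.28871467823049 -53.00749737324874 bar x [109.75774093  39.60131895]
```

The bar moved from −97.5 to −58.1, so the keeper is fully in to within pixel accuracy. Now I'll swing the plate.

```bash
cat > swing.py <<'E'
from h import *
def swing(t0,t1,n=18,rate=110,over=0):
    c=np.array([0.,0.,0.]);mx=0
    f0=observe()["force"]
    for t in np.linspace(t0,t1,n+1)[1:]:
        line_to(fx(164*np.cos(t),0,22+164*np.sin(t)-(over if abs(t-t1)<1e-6 else 0)),rate)
        s=observe();f=np.linalg.norm(s["force"]-f0);mx=max(mx,f)
        if f>45: print("STOP at",np.degrees(t),s["force"]);return False
    hold(.2);s=observe();p=s["position"][:2]-O
    print("end",p@EX,p@EY,s["position"][2],s["force"],s["opening"],"max",mx,s["clock"]);return True
E
python3 -c "
from swing import *
swing(0,np.pi/18,1)
swing(np.pi/18,np.pi,17,over=1)
"
```

```text
end 160.91102141357743 0.12276520892336862 50.127746454236345 [ 4.06468822  1.72069855 -0.3659372 ] 7.959858598503488 max 7.538633165305085 18.825
end -164.91688652923247 0.7750724323751541 20.365935781811082 [ 5.67365968  2.89808485 -4.6019054 ] 7.611416230945789 max 29.619706767143164 25.975
```

```bash
python3 - <<'E'
from h import *
command_gripper(38);line_to(fx(-164,0,110),250)
move_to(fx(-75,-55,210),RF);hold(.15);s=observe();print(s["position"],s["clock"])
im,d,K,C=cam("wrist");save("w5",im[100:400]);np.savez("pics/w5",im=im,d=d,K=K,C=C)
W=cloud(d,K,C);lo=np.c_[(W.reshape(-1,3)[:,:2]-O)@EX,(W.reshape(-1,3)[:,:2]-O)@EY,W.reshape(-1,3)[:,2]]
def z(x,y,r=4):
    k=(abs(lo[:,0]-x)<r)&(abs(lo[:,1]-y)<r);return np.nanmedian(lo[k,2]).round(1)
print("plate back z",[(x,y,z(x,y)) for x in(-40,-75,-110) for y in(-25,0,25)],"bail",z(-164,0,3))
k=(lo[:,2]>55)&(abs(lo[:,0]+75)<15)&(lo[:,1]<-45)&(lo[:,1]>-110)&(lo[:,2]<72);print("knob",lo[k].mean(0))
E
```

```text
[ 472.64320282 -136.00757772  208.64414416] 27.6667
plate back z [(-40, -25, np.float64(52.8)), (-40, 0, np.float64(52.8)), (-40, 25, np.float64(52.9)), (-75, -25, np.float64(53.2)), (-75, 0, np.float64(53.0)), (-75, 25, np.float64(53.0)), (-110, -25, np.float64(53.5)), (-110, 0, np.float64(53.1)), (-110, 25, np.float64(53.3))] bail 43.9
knob [-75.44729049 -58.19324545  59.21284332]
```

View pics/w5.png

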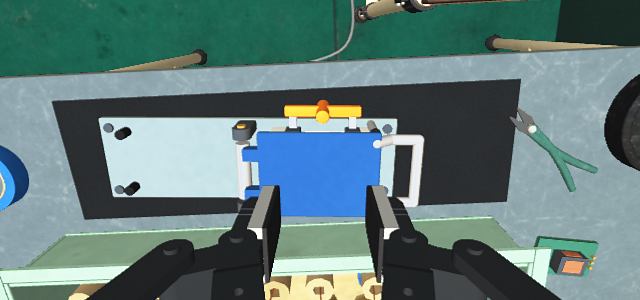

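The plate lies level over the nest (back at z about 53), and the knob is at (−75,−58) with the keeper still in. Now I'll pull the keeper.

```bash
python3 - <<'E'
from h import *
command_gripper(36)
move_to(fx(-75,-58.5,85),RF);hold(.15)
print(line_to(fx(-75,-58.5,42.5),80,threshold=10));hold(.1);s=observe();print(s["position"]-fx(-75,-58.5,42.5),s["force"])
command_gripper(5);s=observe();print(s["opening"]);f0=s["force"]
r=line_to(fx(-75,-100.5,42.5),60,threshold=25);hold(.15);s=observe();p=s["position"][:2]-O
print(r,p@EX,p@EY,s["force"]-f0,s["opening"],s["clock"])
command_gripper(36);line_to(fx(-75,-99,110),200)
move_to(fx(-110,-40,190),RF);hold(.15)
im,d,K,C=cam("wrist");save("w6",im[80:380]);np.savez("pics/w6",im=im,d=d,K=K,C=C)
W=cloud(d,K,C);lo=np.c_[(W.reshape(-1,3)[:,:2]-O)@EX,(W.reshape(-1,3)[:,:2]-O)@EY,W.reshape(-1,3)[:,2]]
k=(lo[:,2]>52)&(abs(lo[:,0]+75)<15)&(lo[:,1]<-60)&(lo[:,1]>-120)&(lo[:,2]<72);print("knob",lo[k].mean(0),observe()["clock"])
E
```

```text
False
[ 0.28746944 -0.16773799  0.39519521] [ 0.15336032 -0.89075463  0.65476966]
9.310213393397184
False -75.90203453768385 -98.39353325492527 [ 3.67877383 -0.74974342 -0.85441391] 9.050827820840407 30.7917
knob [-75.97181378 -97.70260155  59.00977384] 32.3583
```

View pics/w6.png

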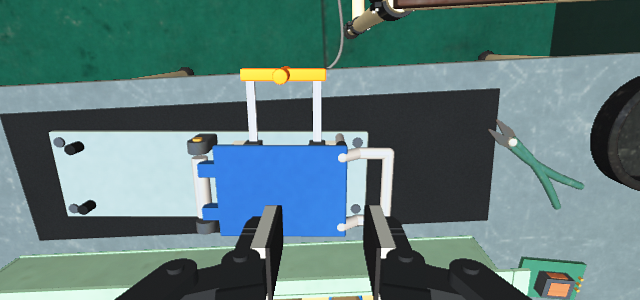

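The keeper is fully out (knob at y −97.7). Now I'll swing the empty plate back.

```bash
python3 - <<'E'
from swing import *
command_gripper(38)
move_to(fx(-164,0,80),RF);hold(.1)
print(line_to(fx(-164,0,22),80,threshold=10));hold(.1);s=observe();print(s["position"]-fx(-164,0,22))
command_gripper(5);print(observe()["opening"])
if swing(np.pi,np.pi*17/18,1,60) and swing(np.pi*17/18,0,17,over=1):
    command_gripper(38);line_to(fx(164,0,110),250)
    move_to(fx(0,-20,250),RF);hold(.15)
im,d,K,C=cam("wrist");save("w7",im[60:400]);np.savez("pics/w7",im=im,d=d,K=K,C=C)
W=cloud(d,K,C);lo=np.c_[(W.reshape(-1,3)[:,:2]-O)@EX,(W.reshape(-1,3)[:,:2]-O)@EY,W.reshape(-1,3)[:,2]]
def z(x,y,r=4):
    k=(abs(lo[:,0]-x)<r)&(abs(lo[:,1]-y)<r);return np.nanmedian(lo[k,2]).round(1)
print("board back z exp 40",[z(x,y) for x in(-40,-75,-110) for y in(-22,0,22)],"pocket floor exp 30",z(75,0),"bail",z(164,0,3),z(164,15,3))
k=(lo[:,2]>55)&(abs(lo[:,0]-75)<15)&(lo[:,1]<-60)&(lo[:,1]>-120)&(lo[:,2]<75);print("knob",lo[k].mean(0),observe()["clock"])
E
```

```text
False
[ 0.40095737 -0.18446063  0.42468061]
8.189056930811851
end -162.50219228816303 0.20153185989114775 50.788027133539586 [3.0896294  4.64084447 2.43577708] 7.907621621504539 max 4.020218801898551 35.4417
end 163.07869594825232 0.21943206158375972 20.66073675464083 [ 3.81805402  3.77527839 -3.1242773 ] 7.407526438217817 max 21.483841660903362 42.5917
board back z exp 40 [np.float64(307.0), np.float64(40.4), np.float64(40.4), np.float64(40.3), np.float64(40.4), np.float64(40.3), np.float64(40.4), np.float64(40.5), np.float64(40.5)] pocket floor exp 30 30.6 bail 22.6 42.3
knob [ 73.49369047 -97.69828288  64.96252979] 44.575
```

View pics/w7.png

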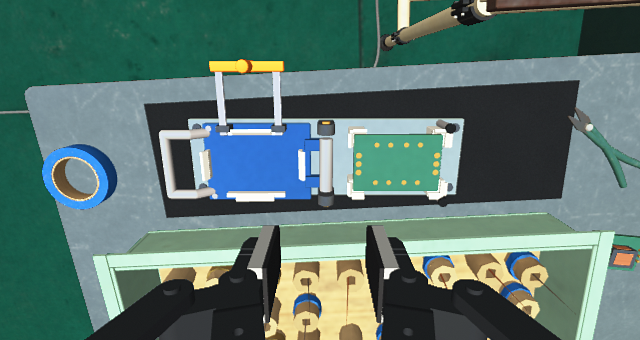

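The board lies face-down and flat in the nest at crop (397,163), with its back at 40.3–40.5 mm across the samples. The plate is home and empty, and the keeper is out. The single 307 reading came from a gripper finger in the view. Handing in.

```bash
python3 -c "
from cell import *
print(sign_off(),observe()['clock'])"
```

```text
the job is handed in; nothing more can be done
the job is handed in; nothing more can be done
```

The coil board has been turned over and is lying face-down and flat in the nest. I handed the job in at about 45 s, under the 72 s limit.

I seated the board core up in the pocket, pushed the keeper in and swung the plate over by its bail. Then I pulled the keeper out and swung the empty plate back home.

**Last checks from the wrist camera:**
- **Board:** its back reads 40.3–40.5 mm at eight points (40 expected).
- **Plate:** it is home, with the empty pocket floor at 30.6 mm (30 expected).
- **Keeper:** the knob is at y −97.7 mm (−98 is fully out).
- **Other things:** the tape roll and nippers look unmoved. I did not take another picture of the left bench after picking up the board.
- **Force:** the most I saw was about 30 N, at the wrist, during the first swing. I only read it at the end of each step of the swing.

**Readings that disagreed:**
- **Board height:** one of nine readings gave 307 mm. I put it down to a gripper finger in the view.
- **Bail:** one of two readings with the plate home came out low (22.6 mm); the other, 42.3 mm, fits the top of the bar.
- **Keeper pushed in:** my first knob reading was −60.3 mm (−58 expected). A mask-based measurement of its bar gave −58.1 mm, and I went with that.

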